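# Line up repair parts by height on the kit rail

### The job

Set the three capacitors and the white relay upright on the four round pads of the aluminium kit rail, one centred on each pad, in order of height: the tallest on the red pad at one end of the row, the next tallest beside it, and so on down to the shortest on the pad at the far end. Leave the solder spool and the roll of black tape where they are.

Things in the scene. Friction and masses are not known exactly. Their poses are not given: they have to be found in the camera images.
- cap_large: Blue cylindrical screw-terminal capacitor, can diameter 40 mm, overall height 58 mm with two small pale terminals on top (the can itself ends 54 mm above the foot), standing upright, loose, about 60 g. Origin: centre of its underside; z up. Grasp the can across its diameter. The biggest part.
- cap_medium: Blue cylindrical screw-terminal capacitor, can diameter 35 mm, overall height 48 mm with two small pale terminals on top (the can itself ends 44 mm above the foot), standing upright, loose, about 60 g. Origin: centre of its underside; z up. Grasp the can across its diameter. The smaller of the two blue ones.
- cap_small: Black cylindrical screw-terminal capacitor, can diameter 30 mm, overall height 42 mm with two small pale terminals on top (the can itself ends 39 mm above the foot), standing upright, loose, about 60 g. Origin: centre of its underside; z up. Grasp the can across its diameter. The only black one.
- relay: White plug-in relay with a black foot, a block 28 (x) x 22 (y) x 30 (z, height) mm, upright, loose, about 40 g. Origin: centre of its underside; z up; its flat sides face along its x and y axes, and its yaw varies.
- pad_red: Red round pad, 54 mm diameter, 4 mm thick, fixed on a flat aluminium plate (78 x 290 x 10 mm). The only red one; at one end of the row, which end varies. Four pads in a straight row, 65 mm apart. Origin: centre of its underside, 10 mm above the bench; parts stand on its top face, 14 mm above the bench. y along the row, x across it, z up.
- pad_mid_a: Black round pad, 54 mm diameter, 4 mm thick, fixed on a flat aluminium plate (78 x 290 x 10 mm). One of the two inner pads; which one is next to the red pad varies. Four pads in a straight row, 65 mm apart. Origin: centre of its underside, 10 mm above the bench; parts stand on its top face, 14 mm above the bench. y along the row, x across it, z up.
- pad_mid_b: Black round pad, 54 mm diameter, 4 mm thick, fixed on a flat aluminium plate (78 x 290 x 10 mm). One of the two inner pads; which one is next to the red pad varies. Four pads in a straight row, 65 mm apart. Origin: centre of its underside, 10 mm above the bench; parts stand on its top face, 14 mm above the bench. y along the row, x across it, z up.
- pad_end: Black round pad, 54 mm diameter, 4 mm thick, fixed on a flat aluminium plate (78 x 290 x 10 mm). Always at the other end of the row from the red pad. Four pads in a straight row, 65 mm apart. Origin: centre of its underside, 10 mm above the bench; parts stand on its top face, 14 mm above the bench. y along the row, x across it, z up.
- solder_spool: Bystander: grey and silver solder spool, 56 mm diameter, 36 mm high, standing on its flange, loose, beyond the rail. Origin: centre of its underside.
- tape_roll: Bystander: roll of black tape lying flat, 69 mm diameter, 18 mm high, loose, to the left of the work. Origin: centre of its underside.
Things that resemble listed ones, but are neither listed nor needed, are in the scene too. Several things have the shape of the relay; the one meant has the colours described above.

How it is judged (in metres and radians):
At the end, for the whole second after the job is handed in: Largest blue capacitor on the red pad, smaller blue one on the pad next to it, black one on the next, relay on the far end pad; each within 12 mm of its pad's centre, standing on the pad upright (within 0.12 rad), released and at rest (horizontal distance between cap_large and pad_red below 0.012 m and z of cap_large in the frame of pad_red between 0.001 and 0.008 m and horizontal distance between relay and pad_end below 0.012 m and z of relay in the frame of pad_end between 0.001 and 0.008 m and ((horizontal distance between pad_red and pad_mid_a below 0.1 m and (horizontal distance between cap_medium and pad_mid_a below 0.012 m and z of cap_medium in the frame of pad_mid_a between 0.001 and 0.008 m) and (horizontal distance between cap_small and pad_mid_b below 0.012 m and z of cap_small in the frame of pad_mid_b between 0.001 and 0.008 m)) or (horizontal distance between pad_red and pad_mid_b below 0.1 m and (horizontal distance between cap_medium and pad_mid_b below 0.012 m and z of cap_medium in the frame of pad_mid_b between 0.001 and 0.008 m) and (horizontal distance between cap_small and pad_mid_a below 0.012 m and z of cap_small in the frame of pad_mid_a between 0.001 and 0.008 m))) and angle between each of cap_large, cap_medium, cap_small, relay's own z axis and vertical below 0.12 rad and linear speed of each of cap_large, cap_medium, cap_small, relay below 0.02 m/s and contact force between the fingers and cap_large below 0.1 N and contact force between the fingers and cap_medium below 0.1 N and contact force between the fingers and cap_small below 0.1 N and contact force between the fingers and relay below 0.1 N); the robot touches nothing.
It fails at once if the solder spool is pushed more than 20 mm from its place (distance of solder_spool from where it was at the start of the episode above 0.02 m).
It fails at once if the roll of tape is pushed more than 20 mm from its place (distance of tape_roll from where it was at the start of the episode above 0.02 m).
It also fails if it takes over 86 s, if anything falls off the work surface, if the arm or the gripper's body presses on something with over 40 N, if the wrist force passes 120 N, or if a joint passes its speed limit or range.

### The arm

A 6-joint arm with a two-finger parallel gripper is mounted at the origin on a cart in front of the work surface, level with it; the furniture and walls round the work are solid. World frame = base frame: x ahead of the robot, y to its left, z up, the work surface at z = 0. Lengths are in mm, angles in rad, forces in N, time in s.
With the tool pointing down it reaches from about 275 to 750 mm from the base axis. Payload 10.2 kg.
Tool frame: the origin (TCP) lies between the finger pads; the fingertips stand 19 mm ahead of it and the grasp point (between the pads) is the TCP; z points along the fingers, y is the line along which they close (so a half turn about z gives the same grasp; the last joint's range is limited). The gripper opens to 85 mm and grips with 20 to 120 N. Pads are 22 mm wide; open, the fingers measure 114 mm over their backs; the gripper's body (76 mm by 85 mm) begins 54 mm behind the grasp point. The pads swing forward as they close: fully open they stand 13 mm farther back than shut.
Start: joints at [0.958, 0.313, 1.498, -0, 1.331, -0.223], TCP at [199.515, 485.618, 250.294] pointing down, gripper open.
Joint ranges: [-2.94, 2.94], [-0.97, 2.17], [0.19, 2.56], [-1.23, 4.37], [0.02, 3.11], [-2.88, 2.88]. Speed limits (rad/s): [2.39, 2.39, 3.01, 3.14, 3.14, 3.14].

### API

Orientations are given as a unit quaternion [w, x, y, z].
In Python, from rig import sense, capture, finish_job gives the robot as it stands. The module is installed in compiled form; this text tells all that it offers.
- The arm moves only by the tool move_arm, never from a script. Its argument "moves" is a list of rows, each an object with "turn": the turn, a rotation vector about the tool's x, y, z in rad, a list of three; "translation": the shift along the tool's x, y, z in mm, a list of three; "hand": the opening, from 0 (shut) to 1 (fully open). In form: [{"turn": [wx, wy, wz], "translation": [x, y, z], "hand": hand}, ...]. A call has 1 to 10 rows; each row shifts and turns the commanded pose from where the row before left it, along the tool's axes as they then stand; what a row does not reach is not made up. A row lasts 1/12 s, in which the tool goes at most 41.7 mm and 7.16 degrees, less where a joint would pass 70% of its speed; a pose out of reach is approached as far as the arm can. A call with a gripper value outside its range is refused whole. The fingers move at their own pace and stop on an object; "grip_force" is the grip in N (left out, the last holds). Time passes only in rows, so rows that do not move let the fingers close. It gives the time, the measured TCP pose, the force, the opening and the grip force at its end, in the units of the state.
- sense(): the state, without advancing time (a new reading comes with each control period).
- capture(name): name is "scene" or "top" or "wrist"; returns a dict with "image" (384x512x3 uint8, blue, green, red), "z_map" (384x512 float32, mm along the optical axis (not along the pixel's ray), 0 where there is no reading), "vertical_fov" (degrees; the focal length in pixels is half the picture's height over the tangent of half this angle, whatever the lens; pixels are square), "cx", "cy" (the principal point, pixels), "k1" (the pictures are not rectified: a ray, as slopes to the right and down, at radius r is drawn at 1 + k1 r^2 times it, then the intrinsics apply), "R" (3x3) and "t" (3): a world point X has camera coordinates R X + t; the wrist camera has in their place "T_tool_cam" (4x4, takes a point from camera to tool coordinates, whose origin is the TCP and whose axes are the flange's). Camera axes: x right, y down, z forward; pixel columns grow to the right and rows downward; lengths in mm; the calibration is good to about 2 mm. A picture is of the moment at which its call begins: read the wrist's pose just before it.
- finish_job(): hands the job in; it is judged then, once.
The state is a dict: "time_s": time; "joints": joint angles; "dq": joint speeds; "tau": joint torques, N m; "eef_pos": TCP position; "ee_rot": TCP orientation; "force": force on the tool from outside, world axes, zero at the start; "wrist_torque": the same for the moment, N m; "grip_width": opening from 0.0 (shut) to 1.0 (fully open); "grip_force": force on a finger pad.
Only numpy, scipy, OpenCV 4.12 (cv2) and the standard library are available. Lean on these libraries where they do the work, as an engineer would, in place of code of your own. Each camera call takes 0.05 s, during which the arm holds its last target. There are 200 camera calls.

## Working session

There is one attempt and no reset: what is moved stays moved. The work goes in short steps, Python scripts to look and compute and a tool call to move; the robot and the scene stay as the last step left them, time stands still between calls to the robot, and variables do not carry over. Pictures are saved under pics/ and viewed, at most 14 in all, crops included, and the job is handed in when it is done.

Besides the shell and the picture viewer there is one more tool, called after ">>>" in YAML: its name, and indented under it one key for each argument. move_arm: Moves the arm, as the interface text tells. Its arguments: {"type":"object","properties":{"moves":{"type":"array","items":{"type":"object","properties":{"turn":{"type":"array","items":{"type":"number"}},"translation":{"type":"array","items":{"type":"number"}},"hand":{"type":"number"}}}},"grip_force":{"type":"number"}},"required":["moves"]}

```bash
mkdir -p pics
cat > h.py <<'E'
import numpy as np, cv2
from rig import sense, capture, finish_job
def save(c,name): cv2.imwrite('pics/'+name,c['image'])
def world(c,u,v,z):
    f=192/np.tan(np.radians(c['vertical_fov'])/2)
    d=np.array([(u-c['cx'])/f,(v-c['cy'])/f]); s=d.copy()
    for _ in range(20): s=d/(1+c['k1']*(s@s))
    r=c['R'].T@np.array([s[0],s[1],1]); o=-c['R'].T@c['t']
    return o+r*(z-o[2])/r[2]
E
python3 - <<'E'
from h import *
import pickle
d={n:capture(n) for n in('scene','top')}
pickle.dump(d,open('c.pkl','wb'))
for n in d:
    save(d[n],n+'.png'); cv2.imwrite('pics/%s2.png'%n,cv2.resize(d[n]['image'],(768,576),interpolation=3))
    print({k:v for k,v in d[n].items() if k not in('image','z_map')})
print(sense())
E
```

```text
{'vertical_fov': 49.948974923853356, 'cx': 255.29185841743217, 'cy': 194.6981607146638, 'k1': -0.039371085670538215, 'R': array([[ 0.8590459 , -0.51188187,  0.00413412],
       [-0.28119142, -0.47861631, -0.8317799 ],
       [ 0.42775171,  0.71337464, -0.55509017]]), 't': array([-308.67894154,  326.1247405 ,  575.55008198])}
{'vertical_fov': 54.50816432365999, 'cx': 258.28134717278385, 'cy': 191.14248295377465, 'k1': 0.03722056806719392, 'R': array([[-0.01586237, -0.9998717 , -0.00222733],
       [-0.9970925 ,  0.01598425, -0.07450532],
       [ 0.07453137,  0.00103902, -0.99721813]]), 't': array([319.23463132, 528.23500105, 967.31805845])}
{'time_s': 0.1, 'joints': array([ 9.57598160e-01,  3.13342016e-01,  1.49833353e+00, -2.16427375e-05,
        1.33099235e+00, -2.23403611e-01]), 'dq': array([-1.66174006e-03, -2.58573255e-03, -8.53518205e-05,  6.62802612e-04,
       -3.32516771e-03,  1.56571043e-03]), 'tau': array([ 3.98897217e-03, -4.12900937e+01, -2.60144162e+01, -1.79006797e-04,
        2.96013939e-03,  9.48852448e-05]), 'eef_pos': array([199.39874404, 485.44310135, 249.82929846]), 'ee_rot': array([-2.08781783e-04,  1.93663204e-01,  9.81067925e-01, -4.95536346e-04]), 'force': array([ 0.39381441,  0.20788531, -0.58855746]), 'wrist_torque': array([-0.00928719,  0.00625089,  0.03285777]), 'grip_force': 0.0, 'grip_width': 0.9991412807035884}
```

View pics/top2.png

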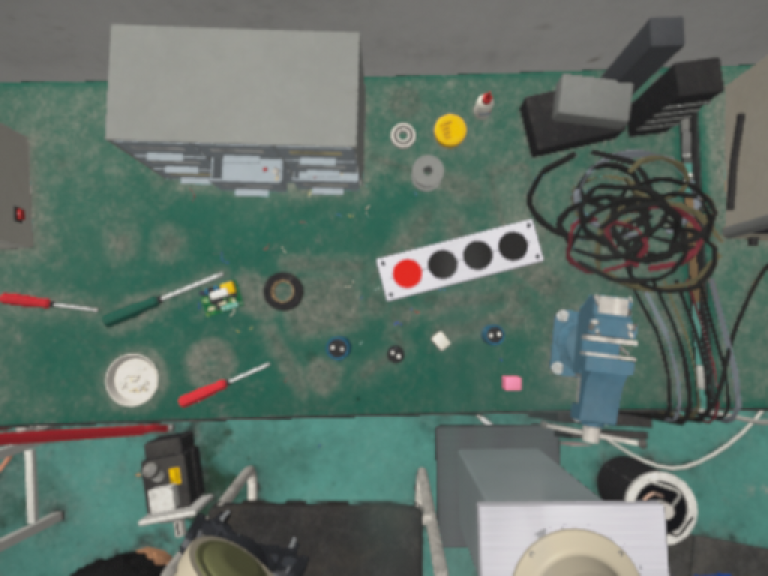

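View pics/scene2.png

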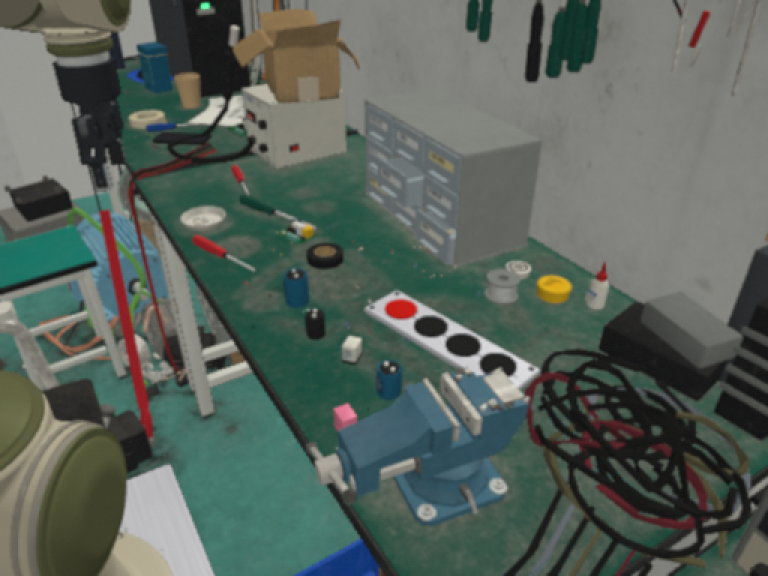

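Run:
```python
import pickle
from h import *
c=pickle.load(open('c.pkl','rb'))['top']
im=c['image']
cv2.imwrite('pics/a.png',cv2.resize(im[205:265,205:365],None,fx=5,fy=5,interpolation=2))
cv2.imwrite('pics/b.png',cv2.resize(im[140:205,245:370],None,fx=6,fy=6,interpolation=2))
```

```text
(no output)
```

View pics/a.png

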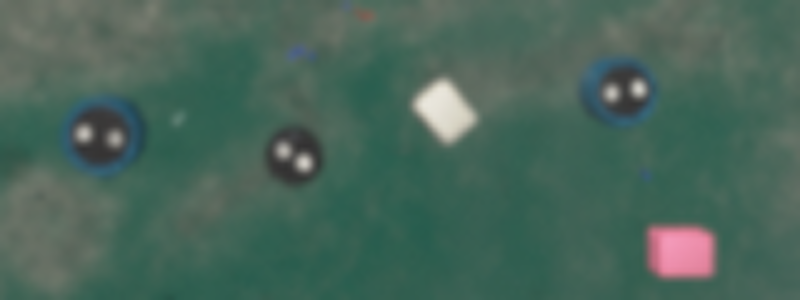

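View pics/b.png

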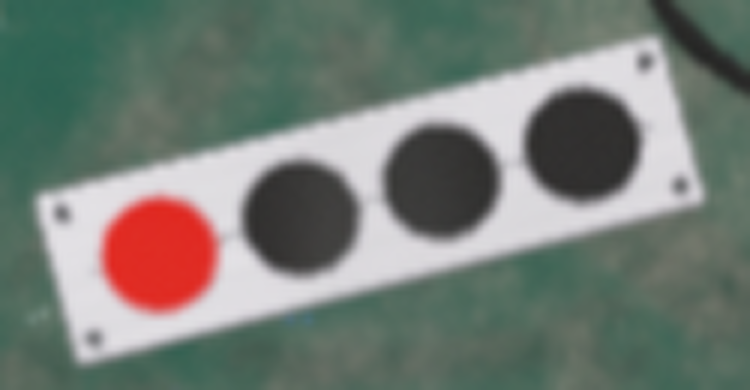

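Run:
```python
import pickle
from h import *
c=pickle.load(open('c.pkl','rb'))['top']
A=lambda x,y,z:world(c,205+(x+.5)/5-.5,205+(y+.5)/5-.5,z)[:2]
B=lambda x,y,z:world(c,245+(x+.5)/6-.5,140+(y+.5)/6-.5,z)[:2]
print('large',A(100,135.5,58),A(101,136,54));print('small',A(293.5,156,42));print('med',A(625,91,48))
print('relay',A(446,110,30)); d=A(450,144,30)-A(413,104,30); print(d,np.degrees(np.arctan2(d[1],d[0])))
d=A(444,77,30)-A(413,104,30); print(d,np.degrees(np.arctan2(d[1],d[0])))
P=np.array([B(*p,14) for p in((159,254),(300,217),(441,181),(582,143))])
print(P,np.linalg.norm(np.diff(P,axis=0),axis=1))
print('pink',A(685,250,15))
from scipy.spatial.transform import Rotation as R
print(R.from_quat(sense()['ee_rot'],scalar_first=True).as_matrix())
z=c['z_map']
for n,(x,y) in dict(l=(66,136),cen=(100,120),s=(293,135),m=(590,92),r=(446,110)).items():print(n,z[205+y//5,205+x//5])
# width scale
print(np.linalg.norm(A(63,136,54)-A(144,136,54)),np.linalg.norm(A(583,91,44)-A(657,91,44)))
```

```text
large [429.10119548 397.39900831] [428.71166916 397.26460651]
small [416.53287459 299.69635731]
med [447.23223977 130.01128117]
relay [438.54461257 219.83639311]
[-20.97016213 -18.74743706] -138.2031156579412
[ 13.7543028 -16.4500605] -50.10016954752578
[[557.86128878 276.20933657]
 [573.39367309 213.13879493]
 [588.48343794 150.03678296]
 [604.46135001  86.92594563]] [64.95497044 64.88115996 65.10200814]
pink [363.41041696  95.12070832]
[[-9.24989040e-01  3.79993308e-01 -6.01592534e-04]
 [ 3.79993722e-01  9.24988636e-01 -8.91442933e-04]
 [ 2.17723908e-04 -1.05317633e-03 -9.99999422e-01]]
l 946.4765
cen 945.4918
s 964.8402
m 954.41754
r 970.6849
41.06285275382107 37.82088089536799
```

Create d.py:
```python
import sys
from h import *
from scipy.spatial.transform import Rotation as R
s=sense(); Rm=R.from_quat(s['ee_rot'],scalar_first=True).as_matrix()
print('t',round(s['time_s'],1),'pos',s['eef_pos'].round(1),'yangle',np.degrees(np.arctan2(Rm[1,1],Rm[0,1])).round(1),'tilt',np.degrees(np.arccos(-Rm[2,2])).round(2),'w',round(s['grip_width'],3),'gf',round(s['grip_force'],1),'F',s['force'].round(1))
for a in sys.argv[1:]:
    print(a,(Rm.T@(np.array(eval(a))-s['eef_pos'])).round(1))
```

```text
(no output)
```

>>> move_arm:
  moves:
    - {"turn":[0,0,0.118],"translation":[0,0,0],"hand":1}
    - {"turn":[0,0,0.118],"translation":[0,0,0],"hand":1}
    - {"turn":[0,0,0.118],"translation":[0,0,0],"hand":1}
    - {"turn":[0,0,0.118],"translation":[0,0,0],"hand":1}
    - {"turn":[0,0,0.118],"translation":[0,0,0],"hand":1}
    - {"turn":[0,0,0.118],"translation":[0,0,0],"hand":1}
    - {"turn":[0,0,0.118],"translation":[0,0,0],"hand":1}
    - {"turn":[0,0,0.118],"translation":[0,0,0],"hand":1}
    - {"turn":[0,0,0],"translation":[0,0,0],"hand":1}
    - {"turn":[0,0,0],"translation":[0,0,0],"hand":1}
  grip_force: 30

```text
time_s: 0.93
eef_pos: [199.4, 485.5, 250.1]
ee_rot: [0.0, 0.617, 0.787, -0.0]
force: [-0.6, -0.8, -0.9]
grip_width: 1.0
grip_force: 0.0
```

```bash
python3 d.py 428.8,397.3,120
```

```text
t 0.9 pos [199.4 485.5 250.1] yangle 13.8 tilt 0.03 w 1.0 gf 0.0 F [-0.6 -0.8 -0.9]
428.8,397.3,120 [-140.3  201.8  130. ]
```

>>> move_arm:
  moves:
    - {"turn":[0,0,0],"translation":[-17.5,25.2,16.2],"hand":1}
    - {"turn":[0,0,0],"translation":[-17.5,25.2,16.2],"hand":1}
    - {"turn":[0,0,0],"translation":[-17.5,25.2,16.2],"hand":1}
    - {"turn":[0,0,0],"translation":[-17.5,25.2,16.2],"hand":1}
    - {"turn":[0,0,0],"translation":[-17.5,25.2,16.2],"hand":1}
    - {"turn":[0,0,0],"translation":[-17.5,25.2,16.2],"hand":1}
    - {"turn":[0,0,0],"translation":[-17.5,25.2,16.2],"hand":1}
    - {"turn":[0,0,0],"translation":[-17.5,25.2,16.2],"hand":1}
    - {"turn":[0,0,0],"translation":[0,0,0],"hand":1}
    - {"turn":[0,0,0],"translation":[0,0,0],"hand":1}

```text
time_s: 1.77
eef_pos: [428.9, 395.9, 119.5]
ee_rot: [-0.0, 0.618, 0.786, -0.001]
force: [-0.6, 0.8, -0.1]
grip_width: 0.997
grip_force: 0.0
```

```bash
python3 d.py 428.8,397.3,35
python3 - <<'E'
from h import *
s=sense();c=capture('wrist');save(c,'w1.png');print({k:v for k,v in c.items() if k not in('image','z_map')})
E
```

```text
t 1.8 pos [428.9 395.9 119.5] yangle 13.6 tilt 0.13 w 0.997 gf 0.0 F [-0.6  0.8 -0.1]
428.8,397.3,35 [ 1.4  0.4 84.5]
{'vertical_fov': 64.49563737646608, 'cx': 255.91461402331518, 'cy': 191.2656237447607, 'k1': -0.05940954897490622, 'T_tool_cam': array([[ 2.27914024e-04, -9.51352082e-01, -3.08105767e-01,
         7.88391692e+01],
       [ 9.99999971e-01,  2.42095511e-04, -7.80268248e-06,
         2.20147322e-01],
       [ 8.20141213e-05, -3.08105756e-01,  9.51352110e-01,
        -1.24327980e+02],
       [ 0.00000000e+00,  0.00000000e+00,  0.00000000e+00,
         1.00000000e+00]])}
```

View pics/w1.png

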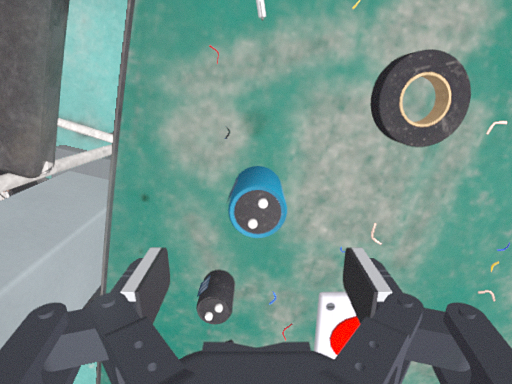

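The wrist view shows the large blue can's terminals at (263,204)/(253,224), the black cap's at (209,317)/(218,308), and the red pad at the bottom (350,340).

```bash
cat >> h.py <<'E'
from scipy.spatial.transform import Rotation as Rot
def wrist():
    s=sense(); c=capture('wrist'); T=np.eye(4); T[:3,:3]=Rot.from_quat(s['ee_rot'],scalar_first=True).as_matrix(); T[:3,3]=s['eef_pos']
    W=np.linalg.inv(T@c['T_tool_cam']); c['R']=W[:3,:3]; c['t']=W[:3,3]; return c
E
python3 - <<'E'
from h import *
c=wrist()
print(world(c,258,214.5,58),world(c,213.5,312.5,42))
E
```

```text
[429.23850002 399.24322598  58.        ] [416.29379494 300.55160782  42.        ]
```

>>> move_arm:
  moves:
    - {"turn":[0,0,0],"translation":[2.2,0.5,20],"hand":1}
    - {"turn":[0,0,0],"translation":[0,0,25],"hand":1}
    - {"turn":[0,0,0],"translation":[0,0,20],"hand":1}
    - {"turn":[0,0,0],"translation":[0,0,12],"hand":1}
    - {"turn":[0,0,0],"translation":[0,0,7],"hand":1}
    - {"turn":[0,0,0],"translation":[0,0,0],"hand":1}
    - {"turn":[0,0,0],"translation":[0,0,0],"hand":0.5}
    - {"turn":[0,0,0],"translation":[0,0,0],"hand":0.3}
    - {"turn":[0,0,0],"translation":[0,0,0],"hand":0.3}
    - {"turn":[0,0,0],"translation":[0,0,0],"hand":0.3}

```text
time_s: 2.7
eef_pos: [428.7, 399.4, 37.6]
ee_rot: [0.0, 0.619, 0.786, 0.001]
force: [-2.0, -1.4, 19.5]
grip_width: 0.463
grip_force: 30.8
```

>>> move_arm:
  moves:
    - {"turn":[0,0,0],"translation":[0,0,0],"hand":0.3}
    - {"turn":[0,0,0],"translation":[0,0,0],"hand":0.3}
    - {"turn":[0,0,0],"translation":[0,0,0],"hand":0.3}

```text
time_s: 2.95
eef_pos: [428.7, 399.3, 37.7]
ee_rot: [0.0, 0.619, 0.786, 0.001]
force: [-0.2, -0.2, 6.5]
grip_width: 0.459
grip_force: 30.0
```

```bash
python3 d.py 557.9,276.2,150
```

```text
t 3.0 pos [428.7 399.3  37.7] yangle 13.6 tilt 0.08 w 0.459 gf 30.0 F [-0.2 -0.2  6.5]
557.9,276.2,150 [-150.    96.8 -112.3]
```

>>> move_arm:
  moves:
    - {"turn":[0,0,0],"translation":[0,0,-15],"hand":0.3}
    - {"turn":[0,0,0],"translation":[0,0,-25],"hand":0.3}
    - {"turn":[0,0,0],"translation":[-10,6,-20],"hand":0.3}
    - {"turn":[0,0,0],"translation":[-28,18,0],"hand":0.3}
    - {"turn":[0,0,0],"translation":[-28,18,0],"hand":0.3}
    - {"turn":[0,0,0],"translation":[-28,18,0],"hand":0.3}
    - {"turn":[0,0,0],"translation":[-28,18,0],"hand":0.3}
    - {"turn":[0,0,0],"translation":[-28,18.8,0],"hand":0.3}
    - {"turn":[0,0,0],"translation":[0,0,0],"hand":0.3}
    - {"turn":[0,0,0],"translation":[0,0,0],"hand":0.3}

```text
time_s: 3.78
eef_pos: [558.5, 274.8, 96.4]
ee_rot: [-0.0, 0.62, 0.785, -0.0]
force: [0.1, -0.1, -1.2]
grip_width: 0.458
grip_force: 30.5
```

```bash
python3 - <<'E'
from h import *
c=wrist();save(c,'w2.png')
for i,p in enumerate([(557.9,276.2,14),(573.4,213.1,14)]):
    q=c['R']@p+c['t'];print(q[:2]/q[2]*192/np.tan(np.radians(c['vertical_fov']/2))+[c['cx'],c['cy']])
E
python3 d.py 557.9,276.2,53
```

```text
[255.36101652 204.85012602]
[255.91465012 281.9285715 ]
t 3.8 pos [557.5 275.8  96.4] yangle 13.5 tilt 0.04 w 0.462 gf 30.5 F [-0.6  0.6 -1. ]
557.9,276.2,53 [ 0.3  0.5 43.4]
```

View pics/w2.png

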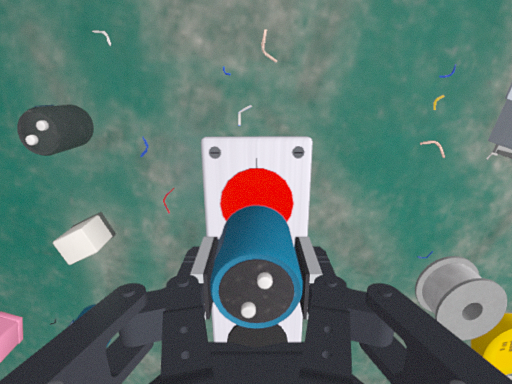

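The can is held upright with terminals at (264,281)/(248,310); the red pad is centred at column 257; relay top at about (82,244), black cap terminals at (42,126)/(32,140).

```bash
python3 - <<'E'
from h import *
c=wrist()
print(world(c,256.3,295.5,116.7),world(c,37,133,42))
E
python3 d.py 557.9,276.2,53
```

```text
[557.80027522 276.32066714 116.7       ] [416.09916623 301.12804465  42.        ]
t 3.9 pos [557.1 276.4  96.5] yangle 13.6 tilt 0.04 w 0.458 gf 30.5 F [-0.4  0.4 -0.8]
557.9,276.2,53 [-0.4  0.8 43.5]
```

Centred. Lower to contact and release, then back up.

>>> move_arm:
  moves:
    - {"turn":[0,0,0],"translation":[0,0.3,20],"hand":0.3}
    - {"turn":[0,0,0],"translation":[0,0,14],"hand":0.3}
    - {"turn":[0,0,0],"translation":[0,0,6],"hand":0.3}
    - {"turn":[0,0,0],"translation":[0,0,2],"hand":0.3}
    - {"turn":[0,0,0],"translation":[0,0,1],"hand":0.3}
    - {"turn":[0,0,0],"translation":[0,0,0],"hand":0.3}

```text
time_s: 4.38
eef_pos: [558.0, 276.6, 54.4]
ee_rot: [0.0, 0.618, 0.786, 0.0]
force: [0.0, -0.7, -0.5]
grip_width: 0.461
grip_force: 30.5
```

```bash
python3 d.py
```

```text
t 4.4 pos [558.  276.6  54.4] yangle 13.6 tilt 0.06 w 0.461 gf 30.5 F [ 0.  -0.7 -0.5]
```

>>> move_arm:
  moves:
    - {"turn":[0,0,0],"translation":[0,0,1],"hand":0.3}
    - {"turn":[0,0,0],"translation":[0,0,1],"hand":0.3}
    - {"turn":[0,0,0],"translation":[0,0,0.7],"hand":0.3}
    - {"turn":[0,0,0],"translation":[0,0,0],"hand":0.3}
    - {"turn":[0,0,0],"translation":[0,0,0],"hand":0.3}

```text
time_s: 4.8
eef_pos: [558.1, 276.2, 51.6]
ee_rot: [0.0, 0.619, 0.786, 0.0]
force: [-1.7, 0.5, 5.4]
grip_width: 0.455
grip_force: 31.0
```

```bash
python3 d.py
```

```text
t 4.8 pos [558.1 276.2  51.6] yangle 13.6 tilt 0.04 w 0.455 gf 31.0 F [-1.7  0.5  5.4]
```

>>> move_arm:
  moves:
    - {"turn":[0,0,0],"translation":[0,0,0],"hand":0.6}
    - {"turn":[0,0,0],"translation":[0,0,0],"hand":0.8}
    - {"turn":[0,0,0],"translation":[0,0,0],"hand":1}
    - {"turn":[0,0,0],"translation":[0,0,0],"hand":1}
    - {"turn":[0,0,0],"translation":[0,0,0],"hand":1}
    - {"turn":[0,0,0],"translation":[0,0,-15],"hand":1}
    - {"turn":[0,0,0],"translation":[0,0,-25],"hand":1}
    - {"turn":[0,0,0],"translation":[0,0,-25],"hand":1}
    - {"turn":[0,0,0],"translation":[0,0,0],"hand":1}
    - {"turn":[0,0,0],"translation":[0,0,0],"hand":1}

```text
time_s: 5.63
eef_pos: [558.4, 276.2, 117.1]
ee_rot: [0.001, 0.619, 0.786, 0.001]
force: [-0.5, -0.0, -0.3]
grip_width: 1.0
grip_force: 0.0
```

```bash
python3 d.py 447.2,130,116
python3 - <<'E'
from h import *
c=wrist();save(c,'w3.png')
E
```

```text
t 5.6 pos [558.4 276.2 117.1] yangle 13.6 tilt 0.14 w 1.0 gf 0.0 F [-0.5 -0.  -0.3]
447.2,130,116 [-116.  -142.5    0.7]
```

View pics/w3.png

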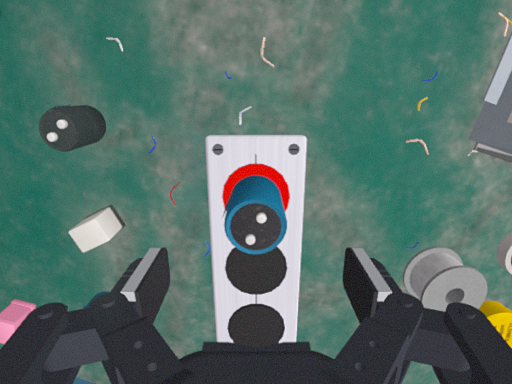

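The can stands on the red pad (terminals (262,217)/(251,240)), neighbours clear. On to the medium cap.

>>> move_arm:
  moves:
    - {"turn":[0,0,0],"translation":[-19.2,-23.8,0],"hand":1}
    - {"turn":[0,0,0],"translation":[-19.2,-23.8,0],"hand":1}
    - {"turn":[0,0,0],"translation":[-19.2,-23.8,0],"hand":1}
    - {"turn":[0,0,0],"translation":[-19.2,-23.8,0],"hand":1}
    - {"turn":[0,0,0],"translation":[-19.2,-23.8,0],"hand":1}
    - {"turn":[0,0,0],"translation":[-19.2,-23.8,0],"hand":1}
    - {"turn":[0,0,0],"translation":[0,0,0],"hand":1}
    - {"turn":[0,0,0],"translation":[0,0,0],"hand":1}
    - {"turn":[0,0,0],"translation":[0,0,0],"hand":1}

```text
time_s: 6.43
eef_pos: [446.4, 130.8, 115.6]
ee_rot: [-0.0, 0.619, 0.786, -0.0]
force: [0.0, -0.1, 1.1]
grip_width: 1.002
grip_force: 0.0
```

```bash
python3 d.py 447.2,130.5,31
python3 - <<'E'
from h import *
c=wrist();save(c,'w4.png')
E
```

```text
t 6.4 pos [446.4 130.8 115.6] yangle 13.6 tilt 0.03 w 1.002 gf 0.0 F [ 0.  -0.1  1.1]
447.2,130.5,31 [-0.5  0.8 84.6]
```

View pics/w4.png

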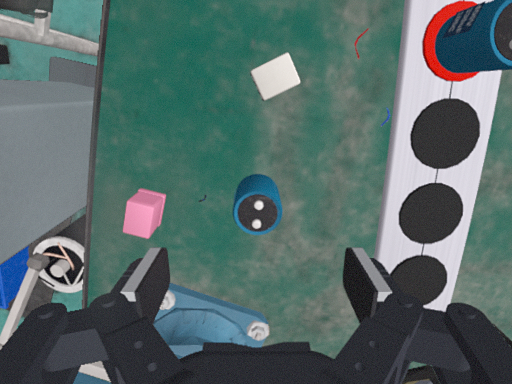

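Medium cap's terminals at (259,205)/(257,224); relay top centred at (276,75) seen too; vice is below, clear of the hand.

```bash
python3 - <<'E'
from h import *
c=wrist()
print(world(c,257.5,214.5,48),world(c,276,74.5,30))
print([world(c,u,v,14)[:2].round(1) for u,v in((445,133.5),(431,213),(419,281))])
E
python3 d.py 447.2,130.5,31
```

```text
[447.7206682  131.41418255  48.        ] [438.04441683 222.2660677   30.        ]
[array([573.1, 214.6]), array([588.6, 152.1]), array([605.3,  89.4])]
t 6.5 pos [446.5 131.1 115.6] yangle 13.6 tilt 0.02 w 1.0 gf 0.0 F [ 0.5 -0.2  0.5]
447.2,130.5,31 [-0.8  0.5 84.6]
```

>>> move_arm:
  moves:
    - {"turn":[0,0,0],"translation":[0.5,0.5,20],"hand":1}
    - {"turn":[0,0,0],"translation":[0,0,25],"hand":1}
    - {"turn":[0,0,0],"translation":[0,0,20],"hand":1}
    - {"turn":[0,0,0],"translation":[0,0,12],"hand":1}
    - {"turn":[0,0,0],"translation":[0,0,7],"hand":1}
    - {"turn":[0,0,0],"translation":[0,0,0],"hand":1}
    - {"turn":[0,0,0],"translation":[0,0,0],"hand":0.5}
    - {"turn":[0,0,0],"translation":[0,0,0],"hand":0.25}
    - {"turn":[0,0,0],"translation":[0,0,0],"hand":0.25}
    - {"turn":[0,0,0],"translation":[0,0,0],"hand":0.25}

```text
time_s: 7.37
eef_pos: [446.9, 131.3, 32.6]
ee_rot: [0.0, 0.619, 0.786, 0.0]
force: [-1.0, -0.0, 0.2]
grip_width: 0.456
grip_force: 0.0
```

>>> move_arm:
  moves:
    - {"turn":[0,0,0],"translation":[0,0,0],"hand":0.25}
    - {"turn":[0,0,0],"translation":[0,0,0],"hand":0.25}
    - {"turn":[0,0,0],"translation":[0,0,0],"hand":0.25}
    - {"turn":[0,0,0],"translation":[0,0,0],"hand":0.25}

```text
time_s: 7.7
eef_pos: [446.9, 131.3, 32.7]
ee_rot: [0.0, 0.619, 0.786, 0.0]
force: [-2.0, -0.1, 6.4]
grip_width: 0.397
grip_force: 29.6
```

```bash
python3 d.py 573.4,213.1,102
```

```text
t 7.7 pos [446.9 131.3  32.7] yangle 13.6 tilt 0.07 w 0.397 gf 29.6 F [-2.  -0.1  6.4]
573.4,213.1,102 [ 49.8 142.3 -69.2]
```

>>> move_arm:
  moves:
    - {"turn":[0,0,0],"translation":[0,0,-15],"hand":0.25}
    - {"turn":[0,0,0],"translation":[0,0,-25],"hand":0.25}
    - {"turn":[0,0,0],"translation":[2.5,6.5,-29],"hand":0.25}
    - {"turn":[0,0,0],"translation":[12,34,0],"hand":0.25}
    - {"turn":[0,0,0],"translation":[12,34,0],"hand":0.25}
    - {"turn":[0,0,0],"translation":[12,34,0],"hand":0.25}
    - {"turn":[0,0,0],"translation":[12,34,0],"hand":0.25}
    - {"turn":[0,0,0],"translation":[0,0,0],"hand":0.25}
    - {"turn":[0,0,0],"translation":[0,0,0],"hand":0.25}
    - {"turn":[0,0,0],"translation":[0,0,0],"hand":0.25}

```text
time_s: 8.53
eef_pos: [572.5, 213.5, 100.6]
ee_rot: [-0.0, 0.619, 0.786, -0.001]
force: [0.4, -1.0, -1.1]
grip_width: 0.398
grip_force: 30.4
```

```bash
python3 d.py 573.3,213.8,46.7
```

```text
t 8.5 pos [572.5 213.5 100.6] yangle 13.6 tilt 0.08 w 0.398 gf 30.4 F [ 0.4 -1.  -1.1]
573.3,213.8,46.7 [ 0.1  1.  53.9]
```

>>> move_arm:
  moves:
    - {"turn":[0,0,0],"translation":[0,0.8,20],"hand":0.25}
    - {"turn":[0,0,0],"translation":[0,0,18],"hand":0.25}
    - {"turn":[0,0,0],"translation":[0,0,8],"hand":0.25}
    - {"turn":[0,0,0],"translation":[0,0,4],"hand":0.25}
    - {"turn":[0,0,0],"translation":[0,0,2],"hand":0.25}
    - {"turn":[0,0,0],"translation":[0,0,1],"hand":0.25}
    - {"turn":[0,0,0],"translation":[0,0,0.7],"hand":0.25}
    - {"turn":[0,0,0],"translation":[0,0,0],"hand":0.25}
    - {"turn":[0,0,0],"translation":[0,0,0],"hand":0.25}

```text
time_s: 9.28
eef_pos: [574.2, 214.0, 47.9]
ee_rot: [0.0, 0.619, 0.786, 0.0]
force: [0.4, -1.0, -0.2]
grip_width: 0.399
grip_force: 30.4
```

```bash
python3 d.py
```

```text
t 9.3 pos [574.2 214.   47.9] yangle 13.6 tilt 0.05 w 0.399 gf 30.4 F [ 0.4 -1.  -0.2]
```

>>> move_arm:
  moves:
    - {"turn":[0,0,0],"translation":[0,-0.3,1],"hand":0.25}
    - {"turn":[0,0,0],"translation":[0,0,0.6],"hand":0.25}
    - {"turn":[0,0,0],"translation":[0,0,0],"hand":0.25}
    - {"turn":[0,0,0],"translation":[0,0,0],"hand":0.25}

```text
time_s: 9.62
eef_pos: [574.0, 213.9, 46.7]
ee_rot: [0.0, 0.619, 0.786, 0.0]
force: [-2.3, -1.2, 6.8]
grip_width: 0.401
grip_force: 31.1
```

```bash
python3 d.py
```

```text
t 9.6 pos [574.  213.9  46.7] yangle 13.6 tilt 0.06 w 0.401 gf 31.1 F [-2.3 -1.2  6.8]
```

>>> move_arm:
  moves:
    - {"turn":[0,0,0],"translation":[0,0,0],"hand":0.6}
    - {"turn":[0,0,0],"translation":[0,0,0],"hand":0.8}
    - {"turn":[0,0,0],"translation":[0,0,0],"hand":1}
    - {"turn":[0,0,0],"translation":[0,0,0],"hand":1}
    - {"turn":[0,0,0],"translation":[0,0,0],"hand":1}
    - {"turn":[0,0,0],"translation":[0,0,-15],"hand":1}
    - {"turn":[0,0,0],"translation":[0,0,-25],"hand":1}
    - {"turn":[0,0,0],"translation":[0,0,-30],"hand":1}
    - {"turn":[0,0,0],"translation":[0,0,0],"hand":1}
    - {"turn":[0,0,0],"translation":[0,0,0],"hand":1}

```text
time_s: 10.45
eef_pos: [574.3, 214.0, 117.1]
ee_rot: [0.001, 0.619, 0.786, 0.001]
force: [-0.1, -0.3, 0.0]
grip_width: 1.0
grip_force: 0.0
```

```bash
python3 d.py 416.3,300.4,110
```

```text
t 10.4 pos [574.3 214.  117.1] yangle 13.6 tilt 0.18 w 1.0 gf 0.0 F [-0.1 -0.3  0. ]
416.3,300.4,110 [ 121.1 -133.4    6.7]
```

>>> move_arm:
  moves:
    - {"turn":[0,0,0],"translation":[20.2,-22.2,0],"hand":1}
    - {"turn":[0,0,0],"translation":[20.2,-22.2,0],"hand":1}
    - {"turn":[0,0,0],"translation":[20.2,-22.2,0],"hand":1}
    - {"turn":[0,0,0],"translation":[20.2,-22.2,0],"hand":1}
    - {"turn":[0,0,0],"translation":[20.2,-22.2,0],"hand":1}
    - {"turn":[0,0,0],"translation":[20.2,-22.2,6],"hand":1}
    - {"turn":[0,0,0],"translation":[0,0,0],"hand":1}
    - {"turn":[0,0,0],"translation":[0,0,0],"hand":1}
    - {"turn":[0,0,0],"translation":[0,0,0],"hand":1}

```text
time_s: 11.2
eef_pos: [416.1, 300.1, 109.2]
ee_rot: [-0.0, 0.619, 0.786, -0.0]
force: [0.2, 0.6, 0.3]
grip_width: 0.998
grip_force: 0.0
```

```bash
python3 d.py 416.3,300.4,26
python3 - <<'E'
from h import *
c=wrist();save(c,'w5.png')
E
```

```text
t 11.2 pos [416.1 300.1 109.2] yangle 13.6 tilt 0.03 w 0.998 gf 0.0 F [0.2 0.6 0.3]
416.3,300.4,26 [ 0.2  0.3 83.2]
```

View pics/w5.png

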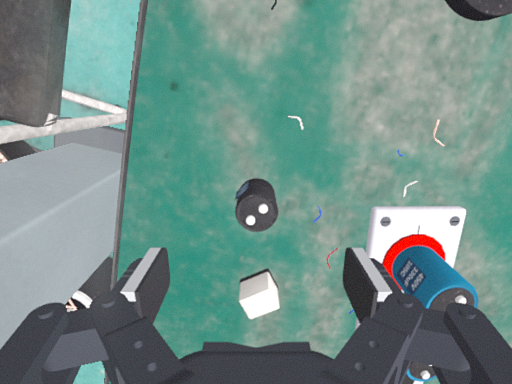

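Black cap centred under the hand, terminals (264,209)/(250,220); relay at (259,294). Descend and grasp.

>>> move_arm:
  moves:
    - {"turn":[0,0,0],"translation":[0.5,0.3,20],"hand":1}
    - {"turn":[0,0,0],"translation":[0,0,25],"hand":1}
    - {"turn":[0,0,0],"translation":[0,0,20],"hand":1}
    - {"turn":[0,0,0],"translation":[0,0,12],"hand":1}
    - {"turn":[0,0,0],"translation":[0,0,6],"hand":1}
    - {"turn":[0,0,0],"translation":[0,0,0],"hand":1}
    - {"turn":[0,0,0],"translation":[0,0,0],"hand":0.5}
    - {"turn":[0,0,0],"translation":[0,0,0],"hand":0.2}
    - {"turn":[0,0,0],"translation":[0,0,0],"hand":0.2}
    - {"turn":[0,0,0],"translation":[0,0,0],"hand":0.2}

```text
time_s: 12.08
eef_pos: [416.3, 301.1, 27.4]
ee_rot: [0.0, 0.619, 0.786, 0.001]
force: [-0.1, -0.1, 0.4]
grip_width: 0.453
grip_force: 0.0
```

>>> move_arm:
  moves:
    - {"turn":[0,0,0],"translation":[0,0,0],"hand":0.2}
    - {"turn":[0,0,0],"translation":[0,0,0],"hand":0.2}
    - {"turn":[0,0,0],"translation":[0,0,0],"hand":0.2}
    - {"turn":[0,0,0],"translation":[0,0,0],"hand":0.2}
    - {"turn":[0,0,0],"translation":[0,0,0],"hand":0.2}

```text
time_s: 12.5
eef_pos: [416.2, 301.1, 27.4]
ee_rot: [0.0, 0.619, 0.786, 0.0]
force: [-0.5, -1.6, 6.3]
grip_width: 0.34
grip_force: 29.4
```

```bash
python3 d.py 588.5,151,110
```

```text
t 12.5 pos [416.2 301.1  27.4] yangle 13.6 tilt 0.05 w 0.34 gf 29.4 F [-0.5 -1.6  6.3]
588.5,151,110 [-186.3  132.3  -82.5]
```

>>> move_arm:
  moves:
    - {"turn":[0,0,0],"translation":[0,0,-20],"hand":0.2}
    - {"turn":[0,0,0],"translation":[0,0,-35],"hand":0.2}
    - {"turn":[0,0,0],"translation":[0,0,-35],"hand":0.2}
    - {"turn":[0,0,0],"translation":[-31,22,0],"hand":0.2}
    - {"turn":[0,0,0],"translation":[-31,22,0],"hand":0.2}
    - {"turn":[0,0,0],"translation":[-31,22,0],"hand":0.2}
    - {"turn":[0,0,0],"translation":[-31,22,0],"hand":0.2}
    - {"turn":[0,0,0],"translation":[-31,22,0],"hand":0.2}
    - {"turn":[0,0,0],"translation":[-31,22,0],"hand":0.2}
    - {"turn":[0,0,0],"translation":[0,0,0],"hand":0.2}

```text
time_s: 13.33
eef_pos: [591.8, 146.4, 116.5]
ee_rot: [0.001, 0.62, 0.784, 0.0]
force: [-0.1, 0.3, -2.1]
grip_width: 0.342
grip_force: 30.0
```

>>> move_arm:
  moves:
    - {"turn":[0,0,0],"translation":[0,0,0],"hand":0.2}
    - {"turn":[0,0,0],"translation":[0,0,0],"hand":0.2}

```text
time_s: 13.5
eef_pos: [587.4, 151.4, 116.3]
ee_rot: [-0.0, 0.619, 0.786, -0.0]
force: [-0.6, 0.0, -0.5]
grip_width: 0.341
grip_force: 30.0
```

```bash
python3 d.py 588.5,151,41.4
```

```text
t 13.5 pos [587.4 151.4 116.3] yangle 13.6 tilt 0.06 w 0.341 gf 30.0 F [-0.6  0.  -0.5]
588.5,151,41.4 [-0.7  1.1 74.9]
```

>>> move_arm:
  moves:
    - {"turn":[0,0,0],"translation":[-0.4,0.8,25],"hand":0.2}
    - {"turn":[0,0,0],"translation":[0,0,25],"hand":0.2}
    - {"turn":[0,0,0],"translation":[0,0,13],"hand":0.2}
    - {"turn":[0,0,0],"translation":[0,0,6],"hand":0.2}
    - {"turn":[0,0,0],"translation":[0,0,3],"hand":0.2}
    - {"turn":[0,0,0],"translation":[0,0,2],"hand":0.2}
    - {"turn":[0,0,0],"translation":[0,0,1],"hand":0.2}
    - {"turn":[0,0,0],"translation":[0,0,0.6],"hand":0.2}
    - {"turn":[0,0,0],"translation":[0,0,0],"hand":0.2}
    - {"turn":[0,0,0],"translation":[0,0,0],"hand":0.2}

```text
time_s: 14.33
eef_pos: [589.0, 151.0, 41.6]
ee_rot: [0.0, 0.619, 0.786, 0.0]
force: [-0.1, 0.1, 0.0]
grip_width: 0.341
grip_force: 30.0
```

```bash
python3 d.py 588.5,151,41.4
```

```text
t 14.3 pos [589.  151.   41.6] yangle 13.6 tilt 0.05 w 0.341 gf 30.0 F [-0.1  0.1  0. ]
588.5,151,41.4 [ 0.2 -0.5  0.2]
```

>>> move_arm:
  moves:
    - {"turn":[0,0,0],"translation":[0,0,0.7],"hand":0.2}
    - {"turn":[0,0,0],"translation":[0,0,0],"hand":0.2}
    - {"turn":[0,0,0],"translation":[0,0,0],"hand":0.2}
    - {"turn":[0,0,0],"translation":[0,0,0],"hand":0.5}
    - {"turn":[0,0,0],"translation":[0,0,0],"hand":0.8}
    - {"turn":[0,0,0],"translation":[0,0,0],"hand":1}
    - {"turn":[0,0,0],"translation":[0,0,0],"hand":1}
    - {"turn":[0,0,0],"translation":[0,0,0],"hand":1}
    - {"turn":[0,0,0],"translation":[0,0,0],"hand":1}
    - {"turn":[0,0,0],"translation":[0,0,-15],"hand":1}

```text
time_s: 15.17
eef_pos: [587.3, 150.8, 53.1]
ee_rot: [-0.002, 0.619, 0.786, -0.002]
force: [0.2, 0.4, -0.3]
grip_width: 0.999
grip_force: 0.0
```

>>> move_arm:
  moves:
    - {"turn":[0,0,0],"translation":[0,0,-30],"hand":1}
    - {"turn":[0,0,0],"translation":[0,0,-30],"hand":1}
    - {"turn":[0,0,-0.119],"translation":[0,0,0],"hand":1}
    - {"turn":[0,0,-0.119],"translation":[0,0,0],"hand":1}
    - {"turn":[0,0,-0.119],"translation":[0,0,0],"hand":1}
    - {"turn":[0,0,-0.119],"translation":[0,0,0],"hand":1}
    - {"turn":[0,0,0],"translation":[0,0,0],"hand":1}
    - {"turn":[0,0,0],"translation":[0,0,0],"hand":1}

```text
time_s: 15.83
eef_pos: [588.7, 150.9, 115.3]
ee_rot: [-0.0, 0.417, 0.909, -0.0]
force: [0.6, -0.1, -0.0]
grip_width: 1.001
grip_force: 0.0
```

```bash
python3 d.py 438.3,221,112
```

```text
t 15.8 pos [588.7 150.9 115.3] yangle 40.6 tilt 0.01 w 1.001 gf 0.0 F [ 0.6 -0.1 -0. ]
438.3,221,112 [151.2 -68.5   3.4]
```

>>> move_arm:
  moves:
    - {"turn":[0,0,0],"translation":[25.2,-11.4,0],"hand":1}
    - {"turn":[0,0,0],"translation":[25.2,-11.4,0],"hand":1}
    - {"turn":[0,0,0],"translation":[25.2,-11.4,0],"hand":1}
    - {"turn":[0,0,0],"translation":[25.2,-11.4,0],"hand":1}
    - {"turn":[0,0,0],"translation":[25.2,-11.4,0],"hand":1}
    - {"turn":[0,0,0],"translation":[25.2,-11.4,3],"hand":1}
    - {"turn":[0,0,0],"translation":[0,0,0],"hand":1}
    - {"turn":[0,0,0],"translation":[0,0,0],"hand":1}
    - {"turn":[0,0,0],"translation":[0,0,0],"hand":1}

```text
time_s: 16.58
eef_pos: [438.9, 220.5, 112.7]
ee_rot: [0.0, 0.417, 0.909, 0.0]
force: [0.3, -0.7, -0.1]
grip_width: 1.001
grip_force: 0.0
```

```bash
python3 d.py 438.3,221,23
python3 - <<'E'
from h import *
c=wrist();save(c,'w6.png')
E
```

```text
t 16.6 pos [438.9 220.5 112.7] yangle 40.7 tilt 0.06 w 1.001 gf 0.0 F [ 0.3 -0.7 -0.1]
438.3,221,23 [ 0.8 -0.2 89.7]
```

View pics/w6.png

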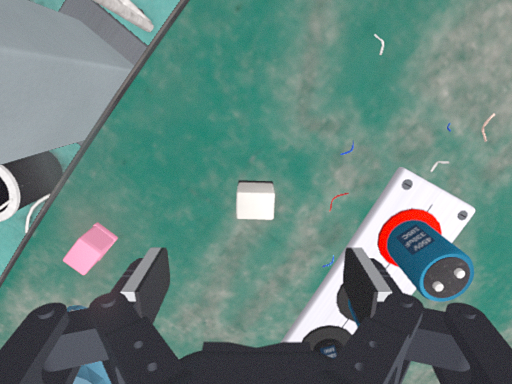

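The relay is centred and square with the hand, top face about (237–273, 194–220).

Run:
```python
from h import *
c=wrist()
print(world(c,255,206.5,30))
```

```text
[438.7205657  220.06080386  30.        ]
```

>>> move_arm:
  moves:
    - {"turn":[0,0,0],"translation":[1.0,0,20],"hand":1}
    - {"turn":[0,0,0],"translation":[0,0,25],"hand":1}
    - {"turn":[0,0,0],"translation":[0,0,22],"hand":1}
    - {"turn":[0,0,0],"translation":[0,0,13],"hand":1}
    - {"turn":[0,0,0],"translation":[0,0,9],"hand":1}
    - {"turn":[0,0,0],"translation":[0,0,0],"hand":1}
    - {"turn":[0,0,0],"translation":[0,0,0],"hand":0.5}
    - {"turn":[0,0,0],"translation":[0,0,0],"hand":0.2}
    - {"turn":[0,0,0],"translation":[0,0,0],"hand":0.2}
    - {"turn":[0,0,0],"translation":[0,0,0],"hand":0.2}

```text
time_s: 17.52
eef_pos: [437.9, 221.4, 24.1]
ee_rot: [0.001, 0.416, 0.909, 0.0]
force: [-0.6, 0.9, -0.3]
grip_width: 0.453
grip_force: 0.0
```

>>> move_arm:
  moves:
    - {"turn":[0,0,0],"translation":[0,0,0],"hand":0.2}
    - {"turn":[0,0,0],"translation":[0,0,0],"hand":0.2}
    - {"turn":[0,0,0],"translation":[0,0,0],"hand":0.2}
    - {"turn":[0,0,0],"translation":[0,0,0],"hand":0.2}
    - {"turn":[0,0,0],"translation":[0,0,0],"hand":0.2}

```text
time_s: 17.93
eef_pos: [437.9, 221.5, 24.0]
ee_rot: [0.0, 0.416, 0.909, 0.0]
force: [-0.8, -0.0, 6.2]
grip_width: 0.323
grip_force: 30.1
```

```bash
python3 d.py 604.9,88.1,115
```

```text
t 17.9 pos [437.9 221.5  24. ] yangle 40.9 tilt 0.07 w 0.323 gf 30.1 F [-0.8 -0.   6.2]
604.9,88.1,115 [-210.2   39.2  -90.8]
```

>>> move_arm:
  moves:
    - {"turn":[0,0,0],"translation":[0,0,-20],"hand":0.2}
    - {"turn":[0,0,0],"translation":[0,0,-35],"hand":0.2}
    - {"turn":[0,0,0],"translation":[0,0,-35],"hand":0.2}
    - {"turn":[0,0,0],"translation":[-29.9,5.6,0],"hand":0.2}
    - {"turn":[0,0,0],"translation":[-29.9,5.6,0],"hand":0.2}
    - {"turn":[0,0,0],"translation":[-29.9,5.6,0],"hand":0.2}
    - {"turn":[0,0,0],"translation":[-29.9,5.6,0],"hand":0.2}
    - {"turn":[0,0,0],"translation":[-29.9,5.6,0],"hand":0.2}
    - {"turn":[0,0,0],"translation":[-29.9,5.6,0],"hand":0.2}
    - {"turn":[0,0,0],"translation":[-29.9,5.6,0],"hand":0.2}

```text
time_s: 18.77
eef_pos: [604.9, 87.6, 113.3]
ee_rot: [-0.0, 0.416, 0.909, -0.0]
force: [0.2, 0.6, 0.5]
grip_width: 0.321
grip_force: 29.7
```

>>> move_arm:
  moves:
    - {"turn":[0,0,0],"translation":[0,0,0],"hand":0.2}
    - {"turn":[0,0,0],"translation":[0,0,0],"hand":0.2}
    - {"turn":[0,0,0],"translation":[0,0,0],"hand":0.2}

```text
time_s: 19.02
eef_pos: [603.4, 89.1, 113.1]
ee_rot: [-0.001, 0.416, 0.909, -0.0]
force: [-0.3, -0.5, -1.0]
grip_width: 0.316
grip_force: 29.8
```

```bash
python3 d.py 604.9,88.1,38
```

```text
t 19.0 pos [603.4  89.1 113.1] yangle 40.9 tilt 0.07 w 0.316 gf 29.8 F [-0.3 -0.5 -1. ]
604.9,88.1,38 [-1.8  0.6 75.1]
```

>>> move_arm:
  moves:
    - {"turn":[0,0,0],"translation":[-0.3,0.3,25],"hand":0.2}
    - {"turn":[0,0,0],"translation":[0,0,25],"hand":0.2}
    - {"turn":[0,0,0],"translation":[0,0,13],"hand":0.2}
    - {"turn":[0,0,0],"translation":[0,0,6],"hand":0.2}
    - {"turn":[0,0,0],"translation":[0,0,3],"hand":0.2}
    - {"turn":[0,0,0],"translation":[0,0,2],"hand":0.2}
    - {"turn":[0,0,0],"translation":[0,0,1],"hand":0.2}
    - {"turn":[0,0,0],"translation":[0,0,0.6],"hand":0.2}
    - {"turn":[0,0,0],"translation":[0,0,0],"hand":0.2}
    - {"turn":[0,0,0],"translation":[0,0,0],"hand":0.2}

```text
time_s: 19.85
eef_pos: [604.7, 88.6, 38.4]
ee_rot: [0.0, 0.416, 0.909, 0.0]
force: [0.3, 1.0, 0.0]
grip_width: 0.319
grip_force: 29.8
```

```bash
python3 d.py 604.9,88.1,38
```

```text
t 19.9 pos [604.7  88.6  38.4] yangle 40.9 tilt 0.05 w 0.319 gf 29.8 F [0.3 1.  0. ]
604.9,88.1,38 [-0.5 -0.2  0.4]
```

>>> move_arm:
  moves:
    - {"turn":[0,0,0],"translation":[0,0,0.8],"hand":0.2}
    - {"turn":[0,0,0],"translation":[0,0,0],"hand":0.2}
    - {"turn":[0,0,0],"translation":[0,0,0],"hand":0.2}
    - {"turn":[0,0,0],"translation":[0,0,0],"hand":0.5}
    - {"turn":[0,0,0],"translation":[0,0,0],"hand":0.8}
    - {"turn":[0,0,0],"translation":[0,0,0],"hand":1}
    - {"turn":[0,0,0],"translation":[0,0,0],"hand":1}
    - {"turn":[0,0,0],"translation":[0,0,0],"hand":1}
    - {"turn":[0,0,0],"translation":[0,0,0],"hand":1}
    - {"turn":[0,0,0],"translation":[0,0,-15],"hand":1}

```text
time_s: 20.68
eef_pos: [603.0, 88.6, 49.6]
ee_rot: [-0.002, 0.416, 0.909, -0.001]
force: [0.3, -0.3, -0.2]
grip_width: 1.001
grip_force: 0.0
```

>>> move_arm:
  moves:
    - {"turn":[0,0,0],"translation":[0,0,-30],"hand":1}
    - {"turn":[0,0,0],"translation":[0,0,-35],"hand":1}
    - {"turn":[0,0,0],"translation":[0,-25,-20],"hand":1}
    - {"turn":[0,0,0],"translation":[0,-35,0],"hand":1}
    - {"turn":[0,0,0],"translation":[0,-35,0],"hand":1}
    - {"turn":[0,0,0],"translation":[0,-35,0],"hand":1}
    - {"turn":[0,0,0],"translation":[0,-35,0],"hand":1}
    - {"turn":[0,0,0],"translation":[0,-35,0],"hand":1}
    - {"turn":[0,0,0],"translation":[0,0,0],"hand":1}
    - {"turn":[0,0,0],"translation":[0,0,0],"hand":1}

```text
time_s: 21.52
eef_pos: [452.8, -43.0, 137.4]
ee_rot: [0.0, 0.417, 0.909, 0.0]
force: [1.1, -0.3, 0.4]
grip_width: 0.996
grip_force: 0.0
```

```bash
python3 d.py
python3 - <<'E'
from h import *
c=capture('top');save(c,'t2.png')
cv2.imwrite('pics/b2.png',cv2.resize(c['image'][140:205,245:370],None,fx=6,fy=6,interpolation=2))
E
```

```text
t 21.5 pos [452.8 -43.  137.4] yangle 40.7 tilt 0.04 w 0.996 gf 0.0 F [ 1.1 -0.3  0.4]
```

View pics/b2.png

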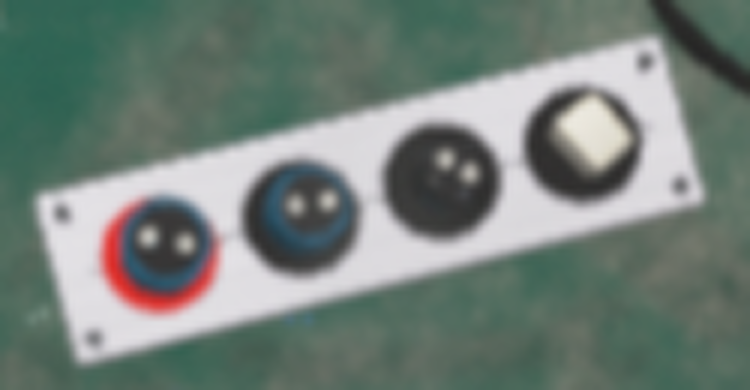

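Terminals mid-points: large (167,240), medium (312,203), black (457,166), relay top (592,133). Checking offsets and raising the hand clear of the vice.

Run:
```python
import pickle
from h import *
c=pickle.load(open('c.pkl','rb'))['top']
B=lambda x,y,z:world(c,245+(x+.5)/6-.5,140+(y+.5)/6-.5,z)[:2]
P=[B(*p,14) for p in((159,254),(300,217),(441,181),(582,143))]
for p,q in zip(P,((167,240,72),(312,203.5,62),(457.5,166,56),(592,133,44))): print((B(*q)-p).round(1))
```

```text
[ 0.1 -1.5]
[ 0.2 -0.5]
[ 0.9 -0.4]
[-0.1  2.3]
```

>>> move_arm:
  moves:
    - {"turn":[0,0,0],"translation":[0,0,-30],"hand":1}
    - {"turn":[0,0,0],"translation":[0,0,-30],"hand":1}
    - {"turn":[0,0,0],"translation":[0,0,-30],"hand":1}
    - {"turn":[0,0,0],"translation":[0,0,0],"hand":1}
    - {"turn":[0,0,0],"translation":[0,0,0],"hand":1}
    - {"turn":[0,0,0],"translation":[0,0,0],"hand":1}

```text
time_s: 22.07
eef_pos: [453.4, -41.5, 226.3]
ee_rot: [-0.0, 0.415, 0.91, -0.0]
force: [0.2, -0.3, 0.6]
grip_width: 1.0
grip_force: 0.0
```

All within about 2.5 mm of centre.

```bash
python3 -c "
from rig import finish_job
print(finish_job())"
```

```text
the job is handed in; nothing more can be done
None
```

The three capacitors and the relay are on their pads in height order from the red end. The last top picture puts each upright within about 2.5 mm of its pad's centre. I handed the job in at about 22 s with the hand raised clear; no verdict came back.

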